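# Pack the lens case and hold its lid on the balance

## Robot

A 6-joint arm with a two-finger parallel gripper is mounted at the origin on the work surface. World frame = base frame: x ahead of the robot, y to its left, z up, the work surface at z = 0. Lengths are in mm, angles in rad, forces in N, time in s.
With the tool pointing down it reaches from about 350 to 975 mm from the base axis. Payload 7.1 kg.
Tool frame: the origin (TCP) lies at the centre of the arm's flange, where the gripper is bolted on; the fingertips stand 182 mm ahead of it and the grasp point (between the pads) lies 163 mm ahead of it; z points along the fingers, y is the line along which they close (so a half turn about z gives the same grasp; the last joint's range is limited). The gripper opens to 88 mm and grips with 3 to 60 N. Pads are 20 mm wide; open, the fingers measure 115 mm over their backs; the gripper's body (75 mm by 178 mm) begins 61 mm behind the grasp point.
Start: joints at [1.123, 0.423, 1.63, -0, 1.089, -0.019], TCP at [259.83, 568.414, 404.675] pointing down, gripper open.
Joint ranges: [-3, 3], [-0.9, 2.11], [0.09, 2.58], [-1.31, 4.45], [0.11, 2.69], [-2.54, 2.54]. Speed limits (rad/s): [2.39, 2.39, 3.01, 3.14, 3.14, 3.14].

## Interface

Orientations are given as a rotation vector (axis times angle).
In Python, from workcell import readout, get_image, ctrl gives the robot as it stands.
- The arm moves only by the tool step_arm, never from a script. Its argument "targets" is a list that holds one entry, the list of rows, each a list of 7 numbers: the shift along the world's x, y, z as a fraction of full scale, then the turn, a rotation vector about the world's x, y, z as a fraction of full scale, then the opening, from 0 (shut) to 1 (fully open). In form: [[[dx, dy, dz, wx, wy, wz, claw], ...]]. A call has exactly 5 rows; each row shifts and turns the commanded pose from where the row before left it; what a row does not reach is not made up. Full scale, the value 1, is 0.05 m for a shift and 4 degrees for a turn. A row lasts 1/8 s, in which the tool goes at most 62.5 mm and 10.7 degrees, less where a joint would pass 70% of its speed; a pose out of reach is approached as far as the arm can. A call with a number of a shift or a turn outside -1 to 1 is refused whole. A call with a gripper value outside its range is refused whole. The fingers move at their own pace and stop on an object; the grip force is fixed at half the most. Time passes only in rows, so rows that do not move let the fingers close, or fill a call up. It gives the time, the measured TCP pose, the force, the opening and the grip force at its end, in the units of the state.
- readout.get_obs(): the state, without advancing time (a new reading comes with each control period).
- get_image(name): name is "scene" or "top"; returns a dict with "pixels" (400x640x3 uint8, red, green, blue), "intrinsics" (3x3 intrinsics, pixels), "extrinsics" (4x4, takes a point from world to camera coordinates). Camera axes: x right, y down, z forward; pixel columns grow to the right and rows downward; lengths in mm; the calibration is good to about 2 mm. A picture is of the moment at which its call begins. There is no depth.
- ctrl.close_job(): hands the job in; it is judged then, once.
The state is a dict: "t": time; "qpos": joint angles; "qvel": joint speeds; "joint_torque": joint torques, N m; "ee_pos": TCP position; "orientation": TCP orientation; "ft_force": force on the tool from outside, world axes, zero at the start; "moment": the same for the moment, N m; "width": finger opening in mm; "grasp_force": force on a finger pad.
Only numpy, scipy, OpenCV 4.12 (cv2) and the standard library are available. Lean on these libraries where they do the work, as an engineer would, in place of code of your own. Each camera call takes 0.05 s, during which the arm holds its last target. There are 200 camera calls.

## Task

Put the round lens and the oblong viewfinder upright and fully home in the case pockets that match their shapes, while the lid lies back open. Then grip the lid by its steel handle bar, swing it up to its balance point, where it stands upright and would fall neither shut nor back, and finish still holding it there, at rest, in the gripper. Do not let the lid go over towards shut, and leave the bottle, the jar and the brush alone.

Things in the scene. Friction and masses are not known exactly. Their poses are not given: they have to be found in the camera images.
- case: Open wooden case, fixed to the table, 220 (its x) x 150 (its y) x 60 mm high; walls 6 mm. Origin: centre of the underside, on the table top; z up. The lid's hinge runs along the case's x on its -y side, 75 mm from the middle, 66 mm above the table. Inside lie the two pocket blocks, side by side along x; their tops are 32 mm above the table, 28 mm below the rim.
- nest_round: Fixed grey felt-covered block in the case, 103 x 137 x 27 mm, with one round pocket of 50 mm diameter and 22 mm depth in the middle, for the lens. Origin: centre of the underside, 5 mm above the table; the pocket's floor is 5 mm above the origin, its mouth 27 mm. Same axes as the case. It may be in either half of the case.
- nest_oblong: Fixed grey felt-covered block of the same outer size in the other half of the case, with one oblong pocket 64 mm (its x) x 40 mm (its y), 22 mm deep, in the middle, for the viewfinder. Origin: centre of the underside, 5 mm above the table; pocket floor 5 mm above the origin, mouth 27 mm. Same axes as the case.
- lens: Loose lens standing upright on the table: round steel barrel, 46 mm diameter up to 24 mm height (foot chamfered 3 mm), then 40 mm diameter up to its top at 45 mm, with a glass on top; about 0.25 kg. Origin: centre of its foot; z up along the barrel.
- finder: Loose viewfinder standing upright on the table: black lower body 60 (its x) x 36 (its y) mm up to 25 mm height, aluminium upper body 50 (x) x 30 (y) mm from there to the top at 45 mm; about 0.18 kg. Origin: centre of its underside; z up. It may go in its pocket either way round.
- lid (a joint): Angle of the lid about its hinge, rad. 0 = shut, lying level over the case towards the case's +y; 1.571 = standing upright, which is its balance point (its mass lies in the plane of the hinge); 2.5 = lying back on its stop, leaning out over the case's -y side, as at the start. The hinge is nearly free of friction (below 0.002 N m): left alone, the lid falls to one side or the other. Wooden panel 220 x 150 x 10 mm with a handle, about 0.35 kg.
- lid_bar (a point): Middle of the lid's handle bar: a round steel bar 8 mm thick, parallel to the hinge (the case's x) and 200 mm from it, held by two arms that leave 90 mm clear along the bar; 50 mm of free gap between the bar and the panel's edge. Axes turn with the lid: x along the bar, y from the hinge to the bar. The bar may turn between the fingers of a gripper that keeps pointing down.
- lid_hinge (a point): Middle of the lid's hinge axis, 66 mm above the table; x along the axis, as the case's x.
- bottle: Bystander: loose clear glass bottle with a white stopper, 70 mm diameter, 170 mm tall; origin at the centre of its foot.
- jar: Bystander: loose amber jar with a black cap, 60 mm diameter, 70 mm tall; origin at the centre of its foot.
- brush: Bystander: loose hand brush lying on the table; origin under its middle.

How it is judged (in metres and radians):
On the way:
1. lens and viewfinder are fully home in their matching pockets and released, the lid still lying back open (horizontal distance between lens and nest_round below 0.005 m and z of lens in the frame of nest_round below 0.0085 m and angle between each of lens, finder's own z axis and vertical below 0.08 rad and horizontal distance between finder and nest_oblong below 0.005 m and z of finder in the frame of nest_oblong below 0.0085 m and angle between the x axis of finder and the x axis of nest_oblong, either way round below 0.15 rad and value of joint lid above 2.3 rad and contact force between the fingers and lens below 0.1 N and contact force between the fingers and finder below 0.1 N), for 0.2 s.
At the end, for the whole second after the job is handed in: Both parts in their matching pockets: on the floor within 3.5 mm, central within 5 mm, upright within 0.08 rad (viewfinder turned under 0.15 rad). Lid at 1.571 rad within 0.07, turning below 0.05 rad/s, gripped by the fingers with over 1 N, leaning on neither part (horizontal distance between lens and nest_round below 0.005 m and z of lens in the frame of nest_round below 0.0085 m and angle between each of lens, finder's own z axis and vertical below 0.08 rad and horizontal distance between finder and nest_oblong below 0.005 m and z of finder in the frame of nest_oblong below 0.0085 m and angle between the x axis of finder and the x axis of nest_oblong, either way round below 0.15 rad and value of joint lid between 1.501 and 1.641 rad and velocity of joint lid between -0.05 and 0.05 rad/s and contact force between the fingers and lid above 1 N and contact force between lid and lens below 0.1 N and contact force between lid and finder below 0.1 N); the arm keeps its last pose, push and grip.
It fails at once if the lid went over towards shut (below 1.3 rad) (value of joint lid below 1.3 rad).
It fails at once if the bottle was moved by more than 20 mm (distance of bottle from where it was at the start of the episode above 0.02 m).
It fails at once if the jar was moved by more than 20 mm (distance of jar from where it was at the start of the episode above 0.02 m).
It fails at once if the brush was moved by more than 20 mm (distance of brush from where it was at the start of the episode above 0.02 m).
It also fails if it takes over 67 s, if anything falls off the work surface, if the arm or the gripper's body presses on something with over 40 N, if the wrist force passes 120 N, or if a joint passes its speed limit or range.

## Working session

There is one attempt and no reset: what is moved stays moved. The work goes in short steps, Python scripts to look and compute and a tool call to move; the robot and the scene stay as the last step left them, time stands still between calls to the robot, and variables do not carry over. Pictures are saved under pics/ and viewed, at most 10 in all, crops included, and the job is handed in when it is done.

Besides the shell and the picture viewer there is one more tool, called after "Call:" in YAML: its name, and indented under it one key for each argument. step_arm: Moves the arm, as the interface text tells. Shift numbers are shares of 0.05 m and turn numbers shares of 4 degrees, none past 1 either way. Its arguments: {"type":"object","properties":{"targets":{"type":"array"}},"required":["targets"]}

```bash
mkdir -p pics; cat > h.py <<'E'
import numpy as np, cv2
from workcell import readout, get_image, ctrl
def snap(n,f,crop=None,s=1):
    d=get_image(n); p=d["pixels"][:,:,::-1].copy()
    np.savez(f"cal_{n}.npz",K=d["intrinsics"],E=d["extrinsics"])
    cv2.imwrite(f"raw_{f}.png",p)
    if crop: x0,y0,x1,y1=crop; p=p[y0:y1,x0:x1]
    if s!=1: p=cv2.resize(p,None,fx=s,fy=s,interpolation=cv2.INTER_CUBIC)
    cv2.imwrite(f"pics/{f}.png",p)
def cal(n):
    c=np.load(f"cal_{n}.npz"); return np.array(c["K"],float),np.array(c["E"],float)
def px2w(n,u,v,z):
    K,E=cal(n); R,t=E[:3,:3],E[:3,3]
    d=R.T@np.linalg.inv(K)@[u,v,1]; o=-R.T@t
    return o+d*(z-o[2])/d[2]
def w2px(n,P):
    K,E=cal(n); q=(K@(E[:3,:3]@np.array(P,float).reshape(-1,3).T+E[:3,3:])).T
    return q[:,:2]/q[:,2:]
E
python3 - <<'E'
from h import *
snap("top","top0"); snap("scene","scene0")
for n in("top","scene"):
    K,E=cal(n); print(n,K[0,0],(-E[:3,:3].T@E[:3,3]).round(),E[2,:3].round(2))
o=readout.get_obs(); print(o["ee_pos"],o["orientation"],o["t"],o["width"])
E
```

```text
top 395.8834773257254 [ 411.   -6. 1104.] [ 0.17 -0.01 -0.99]
scene 460.859987905725 [1011.  788. 1125.] [-0.31 -0.58 -0.75]
[259.72663488 568.20867671 403.99044274] [-6.68344813e-01 -3.06934962e+00  2.09615116e-03] 0.1 87.8089664203426
```

View pics/top0.png

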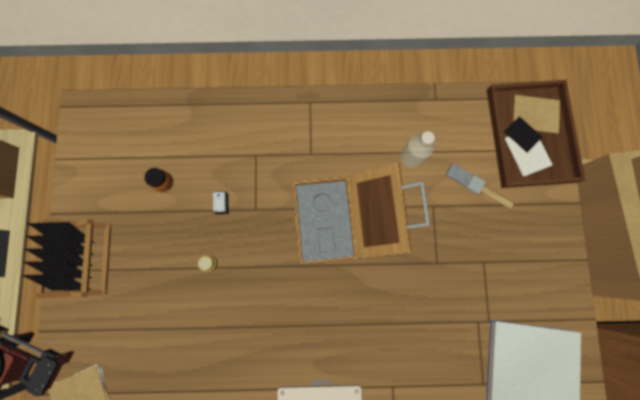

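View pics/scene0.png

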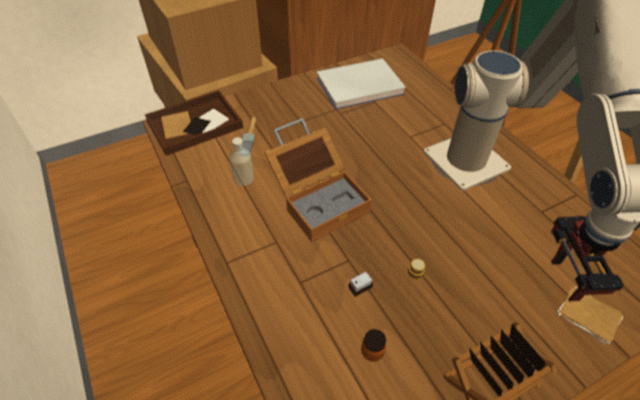

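The top view (up = +x, left = +y) shows the case at about (325,220) with the lid leaning right and its bar at about (425,205). The finder is at (220,202), the lens at (206,263), the jar at (157,180), the bottle at (420,148) and the brush at (480,185). I'll enlarge this for accurate pixel positions.

```bash
python3 - <<'E'
import cv2
a=cv2.imread("raw_top0.png")[145:285,190:440]; cv2.imwrite("pics/t1.png",cv2.resize(a,None,fx=3.2,fy=3.2,interpolation=cv2.INTER_CUBIC))
a=cv2.imread("raw_scene0.png")[110:300,260:450]; cv2.imwrite("pics/s1.png",cv2.resize(a,None,fx=3,fy=3,interpolation=cv2.INTER_CUBIC))
E
```

```text
(no output)
```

View pics/t1.png

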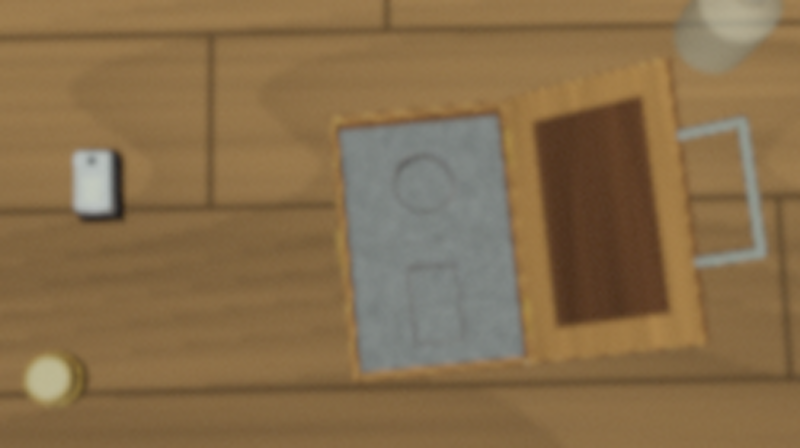

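View pics/s1.png

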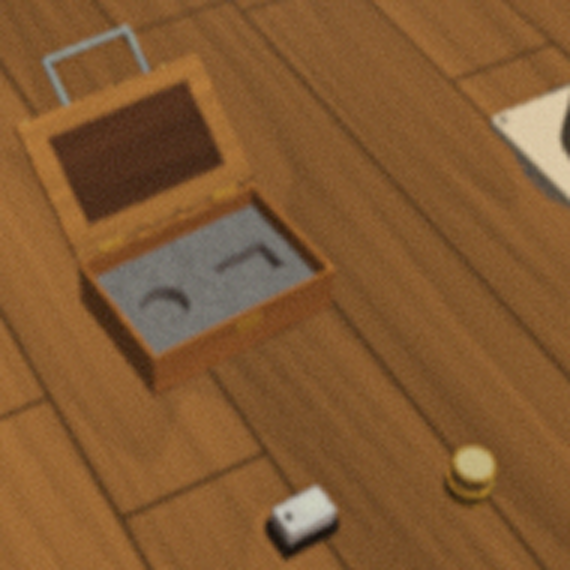

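The crops show the round pocket in the case's +x half (top crop circle centre about (423,184)) and the oblong pocket in the -x half (about (436,304)). The bar runs from about (743,118) to (764,258). I'll fit poses from both views.

```bash
cat > fit.py <<'E'
from h import *
from scipy.optimize import least_squares
T=lambda u,v:(190+(u+.5)/3.2-.5,145+(v+.5)/3.2-.5)
S=lambda u,v:(260+(u+.5)/3-.5,110+(v+.5)/3-.5)
def fit(x0,obs,lab):
    def pts(p,m): c,s=np.cos(p[2]),np.sin(p[2]); return np.array([p[0]+c*m[0]-s*m[1],p[1]+s*m[0]+c*m[1],m[2]])
    def res(p): return np.concatenate([w2px(n,pts(p,m))[0]-np.array(uv) for n,m,uv in obs])
    for w in ("top","scene",None):
        o=[q for q in obs if w in(None,q[0])]
        r=least_squares(lambda p:np.concatenate([w2px(n,pts(p,m))[0]-np.array(uv) for n,m,uv in o]),x0,loss="soft_l1")
        print(lab,w,r.x.round(2)[:2],r.x[2].round(4)); 
    print(r.fun.reshape(-1,2).round(1).tolist())
    return r.x
E
python3 - <<'E'
from fit import *
t,s="top","scene"; 
L=lambda th:(0,-75+200*np.cos(th),66+200*np.sin(th))
b=L(2.5)
case=[(t,(110,75,60),T(333,118)),(t,(-110,75,60),T(357,381)),
 (s,(110,75,60),S(152,357)),(s,(-110,75,60),S(333,268)),(s,(-110,-75,60),S(257,190)),(s,(110,-75,60),S(82,274)),
 (s,(110,75,0),S(155,391)),
 (t,(52,0,32),T(423,184)),
 (t,(-52+32,20,32),T(408,266)),(t,(-52+32,-20,32),T(457,263)),(t,(-52-32,-20,32),T(465,342)),(t,(-52-32,20,32),T(412,347)),
 (t,(49,b[1],b[2]),T(743,118)),(t,(-49,b[1],b[2]),T(764,260)),
 (s,(49,b[1],b[2]),S(45,62)),(s,(-49,b[1],b[2]),S(126,27)),
 (s,(-52-32,-20,32),S(270,243)),
]
fit([500,0,0],case,"case")
f=[(t,(25,15,45),T(72,151)),(t,(25,-15,45),T(116,149)),(t,(-25,-15,45),T(120,214)),(t,(-25,15,45),T(77,217)),
 (s,(25,15,45),S(291,544)),(s,(25,-15,45),S(269,514)),(s,(-25,-15,45),S(317,486)),(s,(-25,15,45),S(337,512))]
fit([500,300,0],f,"finder")
l=[(t,(0,0,45),T(48,379)),(s,(0,0,45),S(474,464))]
print(px2w(t,*T(48,379),45),px2w(s,*S(474,464),45))
print("jar",px2w(t,156,178,70),"bottle",px2w(t,428,138,170),"brush",px2w(t,465,180,20))
E
```

```text
case top [537.26 -25.25] 0.0721
case scene [537.64 -22.12] 0.0727
case None [537.17 -24.63] 0.0721
[[-1.0, 0.1], [-1.6, 0.2], [0.5, 0.5], [1.1, -0.0], [-1.1, -3.3], [-1.6, -4.6], [-0.3, 1.3], [0.5, -0.2], [0.4, 0.9], [-0.3, 0.5], [-0.4, -0.6], [1.3, -0.7], [0.0, 2.0], [-0.8, -1.4], [0.4, -0.9], [0.3, 0.2], [-2.9, -1.5]]
finder top [593.14 257.16] -6.2229
finder scene [597.81 267.  ] -31.3243
finder None [595.34 262.23] 0.0736
[[-0.2, 0.6], [-2.9, 0.3], [-3.2, -2.0], [-0.9, -1.9], [-0.2, -3.5], [0.7, -1.7], [-0.4, -0.8], [-0.5, -1.4]]
[429.76886673 293.54959392  45.        ] [430.80227111 295.93167311  45.        ]
jar [656.75615304 422.47557151  70.        ] bottle [ 720.32065369 -282.54919578  170.        ] brush [ 645.16745629 -422.58762404   20.        ]
```

```bash
cat > edge.py <<'E'
from h import *
from scipy.optimize import minimize
from scipy.ndimage import map_coordinates
G={}
def grad(n,f):
    g=cv2.imread(f"raw_{f}.png").astype(float); g=cv2.GaussianBlur(g,(0,0),.7)
    m=np.sqrt(sum(cv2.Sobel(g[...,c],-1,1,0)**2+cv2.Sobel(g[...,c],-1,0,1)**2 for c in range(3))); G[n]=m
def line(a,b,k=40): return np.linspace(a,b,k)
def circ(c,r,z,k=60,a0=0,a1=2*np.pi): t=np.linspace(a0,a1,k); return np.c_[c[0]+r*np.cos(t),c[1]+r*np.sin(t),0*t+z]
def rect(a,b,z,cx=0): q=[(cx+a,b,z),(cx+a,-b,z),(cx-a,-b,z),(cx-a,b,z)]; return [line(q[i],q[(i+1)%4]) for i in range(4)] #+x,-y,-x,+y
def place(p,M): c,s=np.cos(p[2]),np.sin(p[2]); return np.c_[p[0]+c*M[:,0]-s*M[:,1],p[1]+s*M[:,0]+c*M[:,1],M[:,2]]
def run(x0,W,lab,yaw=True,rng=8):
    for use in [k for k in W]+["both"]:
        def cost(q):
            p=[x0[0]+q[0],x0[1]+q[1],x0[2]+(q[2]/60 if yaw else 0)]; v=0
            for n in W:
                if use in(n,"both"):
                    for M in W[n]:
                        uv=w2px(n,place(p,M)); v-=map_coordinates(G[n],uv.T[::-1],order=1).mean()/G[n].mean()
            return v
        best=min((minimize(cost,[a,b,0],method="Nelder-Mead",options=dict(initial_simplex=np.array([[a,b,0],[a+3,b,0],[a,b+3,0],[a,b,2]]))) for a in(-4,0,4) for b in(-4,0,4)),key=lambda r:r.fun)
        q=best.x; print(lab,use,round(x0[0]+q[0],1),round(x0[1]+q[1],1),round(x0[2]+q[2]/60,4) if yaw else "",round(best.fun,2))
E
python3 - <<'E'
from edge import *
grad("top","top0"); grad("scene","scene0")
R=rect(110,75,60); O=rect(32,20,32,-52); B=rect(110,75,0)
run([537,-25,.072],{"top":[R[0],R[3],R[2]]+O+[circ((52,0),25,32)]*2,"scene":[R[3],R[0],B[3],B[0],O[1],O[2],circ((52,0),25,32,30,np.pi,1.6*np.pi)]},"case")
run([537,-25,.072],{"top":O+[circ((52,0),25,32)]*3,"scene":[O[1],O[2],circ((52,0),25,32,30,np.pi,1.6*np.pi)]},"pockets")
U=rect(25,15,45);u=rect(25,15,25);L=rect(30,18,0)
run([596,260,.07],{"top":[U[0],U[3],u[1],u[2],L[1],L[2]],"scene":[U[1],U[2],u[0],u[3],L[0],L[3]]},"finder")
c=lambda h,r,z:circ((0,0),r,z,40,h[0],h[1])
t=np.arctan2(-300,-20);s=np.arctan2(490,580)
run([430,294.5,0],{"top":[c((t+1.57,t+4.71),20,45),c((t-1.3,t+1.3),23,0)],"scene":[c((s+1.57,s+4.71),20,45),c((s-1.3,s+1.3),23,0)]},"lens",False)
E
```

```text
case top 533.8 -30.8 0.059 -13.75
case scene 538.4 -22.3 0.0693 -25.72
case both 539.0 -21.5 0.0721 -36.43
pockets top 541.5 -21.7 0.0527 -7.81
pockets scene 538.1 -20.7 0.0781 -11.83
pockets both 539.3 -20.5 0.073 -18.87
finder top 595.8 263.1 0.0177 -57.54
finder scene 593.2 261.7 0.0226 -48.6
finder both 595.3 262.7 0.019 -102.93
lens top 430.0 291.9  -8.97
lens scene 429.9 295.1  -9.47
lens both 430.0 292.9  -17.83
```

```bash
python3 - <<'E'
from edge import *
out=[]
R=rect(110,75,60); O=rect(32,20,32,-52); B=rect(110,75,0)
def ov(n,f,x0,y0,w,h,s,p):
    a=cv2.resize(cv2.imread(f"raw_{f}.png")[y0:y0+h,x0:x0+w],None,fx=s,fy=s,interpolation=cv2.INTER_CUBIC)
    for M in R[0:1]+R[2:]+O+[circ((52,0),25,32)]+B[3:]:
        uv=(w2px(n,place(p,M))-[x0,y0]+.5)*s-.5
        cv2.polylines(a,[np.int32(uv*16)],False,(0,0,255),1,cv2.LINE_AA,4)
    return a
p=[538.8,-21.8,.072]
A=ov("top","top0",285,165,85,110,4.6,p);Bm=ov("scene","scene0",280,155,100,90,4,p)
H=max(A.shape[0],Bm.shape[0]); pad=lambda i:cv2.copyMakeBorder(i,0,H-i.shape[0],0,0,0)
cv2.imwrite("pics/ov.png",np.hstack([pad(A),pad(Bm)]))
E
```

```text
(no output)
```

View pics/ov.png

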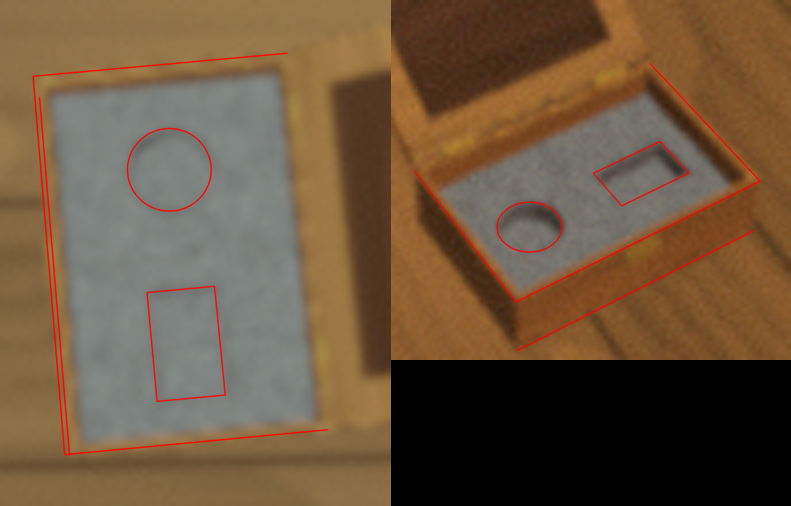

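The overlay lines up closely in the scene view and to within 1–2 px in the top view. Case is at about (538.5,-22.5), yaw 0.072. I'll use the lens (with its chamfered foot) to feel for the exact pocket centre later, so now I go to it.

Call:
step_arm:
  targets:
    - [[0.34, -0.55, 0, 0, 0, -1, 1], [0.34, -0.55, 0, 0, 0, -1, 1], [0.34, -0.55, 0, 0, 0, -1, 1], [0.34, -0.55, 0, 0, 0, -1, 1], [0.34, -0.55, 0, 0, 0, -1, 1]]

```text
t: 0.72
ee_pos: [345.2, 429.9, 404.3]
orientation: [-1.194, -2.905, 0.001]
ft_force: [0.3, 0.4, 0.4]
width: 87.6
grasp_force: 0.0
```

Call:
step_arm:
  targets:
    - [[0.34, -0.55, -0.2, 0, 0, -1, 1], [0.34, -0.55, -0.2, 0, 0, -1, 1], [0.34, -0.55, -0.2, 0, 0, -1, 1], [0.34, -0.55, -0.2, 0, 0, -1, 1], [0.34, -0.55, -0.2, 0, 0, -1, 1]]

```text
t: 1.35
ee_pos: [430.2, 292.4, 354.2]
orientation: [-1.681, -2.654, 0.001]
ft_force: [0.7, 1.0, 0.3]
width: 87.6
grasp_force: 0.0
```

Call:
step_arm:
  targets:
    - [[0, 0, -0.6, 0, 0, -1, 1], [0, 0, -0.6, 0, 0, -1, 1], [0, 0, -0.6, 0, 0, -1, 1], [0, 0, -0.6, 0, 0, -1, 1], [0, 0, -0.53, 0, 0, -1, 1]]

```text
t: 1.98
ee_pos: [429.6, 293.3, 206.9]
orientation: [-2.116, -2.322, 0.001]
ft_force: [0.3, -0.3, -0.1]
width: 87.7
grasp_force: 0.0
```

Call:
step_arm:
  targets:
    - [[0, 0, 0.03, 0, 0, 0, 0.3], [0, 0, 0, 0, 0, 0, 0.3], [0, 0, 0, 0, 0, 0, 0.3], [0, 0, 0, 0, 0, 0, 0.3], [0, 0, 0, 0, 0, 0, 0.3]]

```text
t: 2.6
ee_pos: [430.0, 293.5, 210.2]
orientation: [2.113, 2.324, 0.001]
ft_force: [0.1, 0.0, 0.2]
width: 41.4
grasp_force: 0.0
```

Call:
step_arm:
  targets:
    - [[0, 0, 0, 0, 0, 0, 0.3], [0, 0, 0, 0, 0, 0, 0.3], [0, 0, 0, 0, 0, 0, 0.7], [0, 0, 0, 0, 0, 0, 0.7], [0, 0, 0, 0, 0, 0.5, 0.7]]

```text
t: 3.22
ee_pos: [429.7, 293.3, 209.5]
orientation: [-2.071, -2.362, 0.001]
ft_force: [0.3, 0.0, 0.1]
width: 61.3
grasp_force: 0.0
```

Call:
step_arm:
  targets:
    - [[0, 0, 0, 0, 0, 1, 0.7], [0, 0, 0, 0, 0, 1, 0.7], [0, 0, 0, 0, 0, 1, 0.7], [0, 0, 0, 0, 0, 1, 0.7], [0, 0, 0, 0, 0, 1, 0.7]]

```text
t: 3.85
ee_pos: [429.8, 293.4, 209.5]
orientation: [-1.626, -2.688, 0.001]
ft_force: [0.4, 0.9, 0.1]
width: 61.5
grasp_force: 0.0
```

Call:
step_arm:
  targets:
    - [[0, 0, 0, 0, 0, 1, 0.7], [0, 0, 0, 0, 0, 1, 0.7], [0, 0, 0, 0, 0, 1, 0.7], [0, 0, 0, 0, 0, 1, 0.7], [0, 0, 0, 0, 0, 1, 0.7]]

```text
t: 4.47
ee_pos: [429.8, 293.4, 209.5]
orientation: [-1.135, -2.929, 0.0]
ft_force: [-0.3, 0.9, 0.6]
width: 61.4
grasp_force: 0.0
```

Call:
step_arm:
  targets:
    - [[0, 0, 0, 0, 0, 1, 0.7], [0, 0, 0, 0, 0, 1, 0.7], [0, 0, 0, 0, 0, 1, 0.7], [0, 0, 0, 0, 0, 1, 0.7], [0, 0, 0, 0, 0, 1, 0.7]]

```text
t: 5.1
ee_pos: [429.8, 293.4, 209.5]
orientation: [-0.609, -3.082, 0.0]
ft_force: [0.2, -0.1, -0.4]
width: 61.5
grasp_force: 0.0
```

Call:
step_arm:
  targets:
    - [[0, 0, 0, 0, 0, 1, 0.7], [0, 0, 0, 0, 0, 1, 0.7], [0, 0, 0, 0, 0, 1, 0.7], [0, 0, 0, 0, 0, 1, 0.7], [0, 0, 0, 0, 0, 1, 0.7]]

```text
t: 5.72
ee_pos: [429.7, 293.4, 209.5]
orientation: [-0.064, -3.141, 0.0]
ft_force: [-0.3, -0.3, -0.3]
width: 61.3
grasp_force: 0.0
```

Call:
step_arm:
  targets:
    - [[0, 0, 0, 0, 0, 1, 0.7], [0, 0, 0, 0, 0, 0.7, 0.7], [0, 0, 0, 0, 0, 0, 0.3], [0, 0, 0, 0, 0, 0, 0.3], [0, 0, 0, 0, 0, 0, 0.3]]

```text
t: 6.35
ee_pos: [429.9, 293.6, 209.7]
orientation: [-0.115, 3.139, 0.001]
ft_force: [0.8, 1.1, -0.2]
width: 38.6
grasp_force: 30.0
```

```bash
python3 - <<'E'
from h import *
from scipy.spatial.transform import Rotation as Ro
o=readout.get_obs(); R=Ro.from_rotvec(o["orientation"]).as_matrix(); print(o["t"],o["ee_pos"],"tool y deg",np.degrees(np.arctan2(R[1,1],R[0,1])),R[:,2],o["width"],o["grasp_force"],o["qpos"])
E
```

```text
6.35 [429.90068474 293.57099029 209.70858255] tool y deg 94.21410400099154 [ 2.83151034e-04  3.50080771e-04 -9.99999899e-01] 38.586218704155364 29.9987331032753 [ 5.76248561e-01  5.85678445e-01  1.95751156e+00  2.47372526e-04
  5.97974483e-01 -1.06830212e+00]
```

Call:
step_arm:
  targets:
    - [[0, 0, 1, 0, 0, 0, 0.3], [0, 0, 1, 0, 0, 0, 0.3], [0.4, -0.78, 0, 0, 0, 0, 0.3], [0.4, -0.78, 0, 0, 0, 0, 0.3], [0.4, -0.78, 0, 0, 0, 0, 0.3]]

```text
t: 6.98
ee_pos: [489.9, 175.2, 309.6]
orientation: [0.117, -3.139, 0.0]
ft_force: [0.3, -0.0, -1.9]
width: 38.5
grasp_force: 30.0
```

Call:
step_arm:
  targets:
    - [[0.4, -0.78, 0, 0, 0, 0, 0.3], [0.4, -0.78, 0, 0, 0, 0, 0.3], [0.4, -0.78, 0, 0, 0, 0, 0.3], [0.4, -0.78, 0, 0, 0, 0, 0.3], [0.4, -0.78, 0, 0, 0, 0, 0.3]]

```text
t: 7.6
ee_pos: [590.0, -20.0, 309.2]
orientation: [0.115, -3.138, -0.0]
ft_force: [0.6, -0.4, -2.2]
width: 38.9
grasp_force: 30.0
```

Call:
step_arm:
  targets:
    - [[0, 0, -0.4, 0, 0, 0, 0.3], [0, 0, -0.4, 0, 0, 0, 0.3], [0, 0, -0.3, 0, 0, 0, 0.3], [0, 0, -0.14, 0, 0, 0, 0.3], [0, 0, 0, 0, 0, 0, 0.3]]

```text
t: 8.22
ee_pos: [589.7, -18.4, 247.3]
orientation: [0.116, -3.139, -0.0]
ft_force: [-0.4, 0.5, -2.8]
width: 39.0
grasp_force: 30.0
```

```bash
python3 - <<'E'
from h import *
d=[]
for n,c in(("top",(290,150,380,270)),("scene",(285,130,405,250))):
    snap(n,"a_"+n,c,3.3); d.append(cv2.resize(cv2.imread(f"pics/a_{n}.png"),(390,390 if n=="scene" else 520)))
H=520; cv2.imwrite("pics/a.png",np.hstack([cv2.copyMakeBorder(i,0,H-i.shape[0],0,0,0) for i in d]))
E
```

```text
(no output)
```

View pics/a.png

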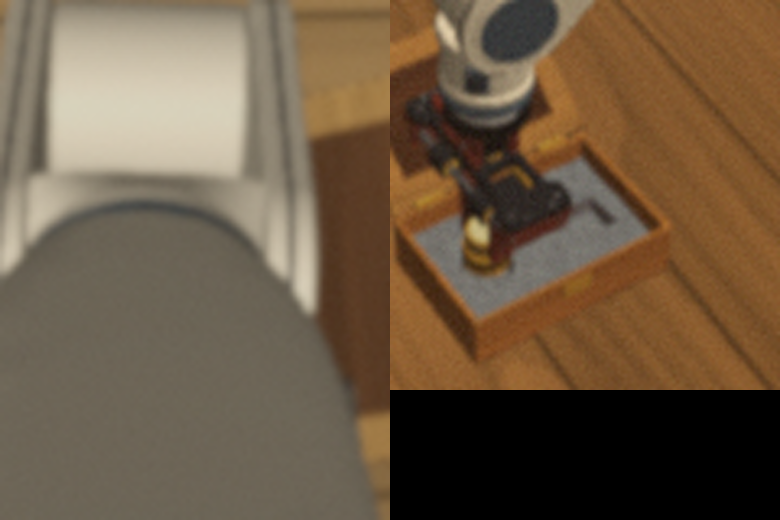

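The arm blocks the top view. In the scene view the lens hangs over the round pocket at about (487,255). I lower it gently and watch the force.

Call:
step_arm:
  targets:
    - [[0, 0, -0.05, 0, 0, 0, 0.3], [0, 0, -0.05, 0, 0, 0, 0.3], [0, 0, -0.05, 0, 0, 0, 0.3], [0, 0, -0.05, 0, 0, 0, 0.3], [0, 0, -0.05, 0, 0, 0, 0.3]]

```text
t: 8.95
ee_pos: [589.8, -18.6, 235.0]
orientation: [0.116, -3.139, 0.0]
ft_force: [0.1, -0.3, -2.0]
width: 38.8
grasp_force: 30.0
```

The foot is in the pocket with no contact. I go a bit deeper, then probe the walls.

Call:
step_arm:
  targets:
    - [[0, 0, -0.08, 0, 0, 0, 0.3], [0, 0, -0.08, 0, 0, 0, 0.3], [0.02, 0, 0, 0, 0, 0, 0.3], [0.02, 0, 0, 0, 0, 0, 0.3], [0.02, 0, 0, 0, 0, 0, 0.3]]

```text
t: 9.57
ee_pos: [592.9, -18.6, 227.3]
orientation: [0.116, -3.139, 0.0]
ft_force: [-2.3, -0.4, -1.3]
width: 38.7
grasp_force: 30.0
```

```bash
python3 -c "
from h import *
o=readout.get_obs(); print(o['ee_pos'],o['ft_force'],o['moment'])"
```

```text
[592.91363252 -18.61535832 227.29702996] [-2.26450544 -0.36495082 -1.29540524] [ 0.03926039  0.33185881 -0.00595862]
```

Call:
step_arm:
  targets:
    - [[-0.06, 0, 0, 0, 0, 0, 0.3], [-0.02, 0, 0, 0, 0, 0, 0.3], [0, 0, 0, 0, 0, 0, 0.3], [0, 0, 0, 0, 0, 0, 0.3], [0, 0, 0, 0, 0, 0, 0.3]]

```text
t: 10.2
ee_pos: [588.9, -18.6, 227.2]
orientation: [-0.116, 3.139, -0.0]
ft_force: [0.6, 0.1, -2.8]
width: 38.8
grasp_force: 30.0
```

Call:
step_arm:
  targets:
    - [[-0.02, 0, 0, 0, 0, 0, 0.3], [0, 0, 0, 0, 0, 0, 0.3], [0, 0, 0, 0, 0, 0, 0.3], [0, 0, 0, 0, 0, 0, 0.3], [0, 0, 0, 0, 0, 0, 0.3]]

```text
t: 10.82
ee_pos: [588.1, -18.6, 227.3]
orientation: [-0.116, 3.139, -0.0]
ft_force: [3.0, 0.1, -2.2]
width: 38.6
grasp_force: 30.0
```

Call:
step_arm:
  targets:
    - [[0.05, 0, 0, 0, 0, 0, 0.3], [0, 0.02, 0, 0, 0, 0, 0.3], [0, 0.02, 0, 0, 0, 0, 0.3], [0, 0, 0, 0, 0, 0, 0.3], [0, 0, 0, 0, 0, 0, 0.3]]

```text
t: 11.45
ee_pos: [590.3, -16.6, 227.1]
orientation: [0.116, -3.139, -0.0]
ft_force: [-0.9, 0.2, -2.3]
width: 38.9
grasp_force: 30.0
```

Call:
step_arm:
  targets:
    - [[0, 0.01, 0, 0, 0, 0, 0.3], [0, 0.01, 0, 0, 0, 0, 0.3], [0, 0, 0, 0, 0, 0, 0.3], [0, 0, 0, 0, 0, 0, 0.3], [0, 0, 0, 0, 0, 0, 0.3]]

```text
t: 12.08
ee_pos: [590.3, -16.1, 227.2]
orientation: [0.117, -3.139, 0.001]
ft_force: [-0.9, -5.6, -3.2]
width: 39.2
grasp_force: 30.0
```

Call:
step_arm:
  targets:
    - [[0, -0.06, 0, 0, 0, 0, 0.3], [0, -0.04, 0, 0, 0, 0, 0.3], [0, 0, 0, 0, 0, 0, 0.3], [0, 0, 0, 0, 0, 0, 0.3], [0, 0, 0, 0, 0, 0, 0.3]]

```text
t: 12.7
ee_pos: [590.3, -20.5, 227.2]
orientation: [-0.116, 3.139, 0.0]
ft_force: [-0.4, 1.1, -3.3]
width: 38.5
grasp_force: 30.0
```

Pocket centre is (590.5,-18.5), very close to the image estimate. I centre, lower and release.

Call:
step_arm:
  targets:
    - [[0, 0.04, 0, 0, 0, 0, 0.3], [0, 0, -0.05, 0, 0, 0, 0.3], [0, 0, -0.05, 0, 0, 0, 0.3], [0, 0, -0.05, 0, 0, 0, 0.3], [0, 0, 0, 0, 0, 0, 0.3]]

```text
t: 13.32
ee_pos: [590.3, -18.6, 219.7]
orientation: [0.116, -3.139, -0.0]
ft_force: [-1.6, -0.1, 0.5]
width: 38.7
grasp_force: 30.0
```

Call:
step_arm:
  targets:
    - [[0, 0, 0, 0, 0, 0, 0.65], [0, 0, 0, 0, 0, 0, 0.65], [0, 0, 0.6, 0, 0, 0, 0.65], [0, 0, 1, 0, 0, 0, 1], [0, 0, 0.2, 0, 0, 0, 1]]

```text
t: 13.95
ee_pos: [591.4, -18.7, 312.9]
orientation: [-0.116, 3.134, -0.001]
ft_force: [1.1, 0.7, -0.8]
width: 73.6
grasp_force: 0.0
```

Lens is released in its pocket. Next the finder: I square it up along its x first (grip across the long side), then turn 90° for the real grip.

Call:
step_arm:
  targets:
    - [[0, 0.5, 0, 0, 0, -1, 1], [0, 0.5, 0, 0, 0, -1, 1], [0, 0.5, 0, 0, 0, -1, 1], [0, 0.5, 0, 0, 0, -1, 1], [0, 0.5, 0, 0, 0, -1, 1]]

```text
t: 14.58
ee_pos: [590.0, 107.2, 308.8]
orientation: [-0.434, -3.11, 0.001]
ft_force: [0.3, 0.2, -0.5]
width: 87.9
grasp_force: 0.0
```

Call:
step_arm:
  targets:
    - [[0, 0.5, 0, 0, 0, -1, 1], [0, 0.5, 0, 0, 0, -1, 1], [0, 0.5, 0, 0, 0, -1, 1], [0, 0.5, 0, 0, 0, -1, 1], [0, 0.5, 0, 0, 0, -1, 1]]

```text
t: 15.2
ee_pos: [590.0, 232.1, 308.7]
orientation: [-0.968, -2.988, 0.001]
ft_force: [-0.1, 0.1, -0.8]
width: 88.0
grasp_force: 0.0
```

Call:
step_arm:
  targets:
    - [[0, 0.5, 0, 0, 0, -1, 1], [0.1, 0.12, 0, 0, 0, -1, 1], [0, 0, 0, 0, 0, -1, 1], [0, 0, 0, 0, 0, -1, 1], [0, 0, 0, 0, 0, -1, 1]]

```text
t: 15.82
ee_pos: [595.0, 262.3, 308.5]
orientation: [-1.472, -2.774, 0.002]
ft_force: [0.1, 0.7, 0.9]
width: 88.1
grasp_force: 0.0
```

Call:
step_arm:
  targets:
    - [[0, 0, 0, 0, 0, -1, 1], [0, 0, 0, 0, 0, -1, 1], [0, 0, 0, 0, 0, -1, 1], [0, 0, 0, 0, 0, -1, 1], [0, 0, -0.4, 0, 0, -1, 1]]

```text
t: 16.45
ee_pos: [595.7, 262.5, 289.9]
orientation: [1.931, 2.476, 0.003]
ft_force: [0.3, -0.3, 0.1]
width: 88.0
grasp_force: 0.0
```

Call:
step_arm:
  targets:
    - [[0, 0, -0.4, 0, 0, -1, 1], [0, 0, -0.4, 0, 0, -1, 1], [0, 0, -0.4, 0, 0, -1, 1], [0, 0, -0.4, 0, 0, -0.28, 1], [0, 0, 0, 0, 0, 0, 1]]

```text
t: 17.08
ee_pos: [594.5, 262.1, 207.4]
orientation: [-2.198, -2.243, 0.006]
ft_force: [0.2, -0.8, 1.0]
width: 87.8
grasp_force: 0.0
```

```bash
python3 - <<'E'
from h import *
d=[]
for n,c,s in(("top",(285,160,375,270),(420,513)),("scene",(310,150,410,300),(340,510))):
    snap(n,"b_"+n,c,1); d.append(cv2.resize(cv2.imread(f"pics/b_{n}.png"),s,interpolation=cv2.INTER_CUBIC))
H=513; cv2.imwrite("pics/b.png",np.hstack([cv2.copyMakeBorder(i,0,H-i.shape[0],0,0,0) for i in d]))
E
```

```text
(no output)
```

View pics/b.png

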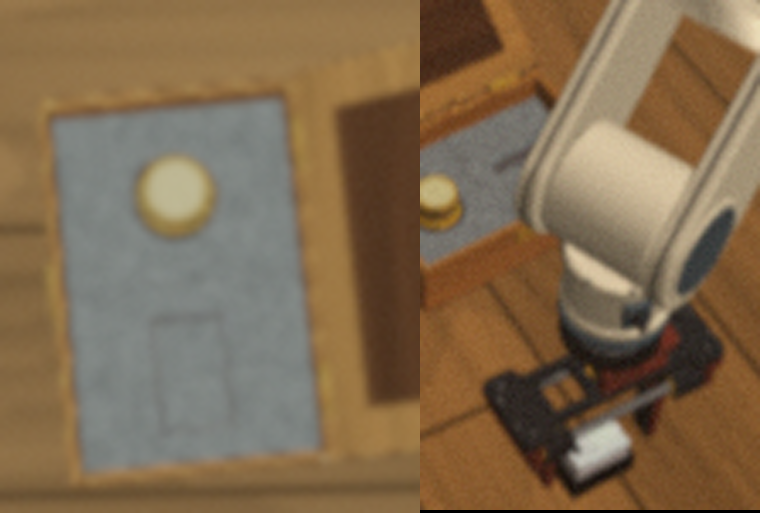

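The lens sits home in its pocket (top view, about (176,190)), and the open fingers straddle the finder lengthways. I close to square it up.

Call:
step_arm:
  targets:
    - [[0, 0, 0.02, 0, 0, 0, 0.4], [0, 0, 0, 0, 0, 0, 0.4], [0, 0, 0, 0, 0, 0, 0.4], [0, 0, 0, 0, 0, 0, 0.4], [0, 0, 0, 0, 0, 0, 0.4]]

```text
t: 17.8
ee_pos: [595.4, 262.4, 210.9]
orientation: [2.2, 2.243, 0.0]
ft_force: [0.0, -0.1, 2.5]
width: 49.5
grasp_force: 29.9
```

```bash
cat > st.py <<'E'
from h import *
from scipy.spatial.transform import Rotation as Ro
o=readout.get_obs(); R=Ro.from_rotvec(o["orientation"]).as_matrix(); print(o["t"],o["ee_pos"].round(2),"tool y deg",np.degrees(np.arctan2(R[1,1],R[0,1])),R[:,2].round(4),o["width"],o["grasp_force"],o["ft_force"].round(1),np.round(o["qpos"],2))
E
python3 st.py
```

```text
17.8 [595.41 262.42 210.92] tool y deg 1.111106346679473 [ 3.e-04  1.e-04 -1.e+00] 49.46912541745834 29.877969324588776 [ 0.  -0.1  2.5] [ 0.4   0.71  1.66 -0.    0.77  0.38]
```

Call:
step_arm:
  targets:
    - [[0, 0, 0, 0, 0, 0, 0.9], [0, 0, 0, 0, 0, 0, 0.9], [0, 0, 0, 0, 0, 0.5, 0.9], [0, 0, 0, 0, 0, 1, 0.9], [0, 0, 0, 0, 0, 1, 0.9]]

```text
t: 18.42
ee_pos: [595.3, 262.4, 210.6]
orientation: [-1.991, -2.43, 0.0]
ft_force: [-0.5, 0.2, -0.7]
width: 78.8
grasp_force: 0.0
```

Call:
step_arm:
  targets:
    - [[0, 0, 0, 0, 0, 1, 0.9], [0, 0, 0, 0, 0, 1, 0.9], [0, 0, 0, 0, 0, 1, 0.9], [0, 0, 0, 0, 0, 1, 0.9], [0, 0, 0, 0, 0, 1, 0.9]]

```text
t: 19.05
ee_pos: [595.3, 262.4, 210.6]
orientation: [-1.539, -2.739, 0.0]
ft_force: [0.4, 0.4, -1.2]
width: 79.3
grasp_force: 0.0
```

Call:
step_arm:
  targets:
    - [[0, 0, 0, 0, 0, 1, 0.9], [0, 0, 0, 0, 0, 1, 0.9], [0, 0, 0, 0, 0, 1, 0.9], [0, 0, 0, 0, 0, 1, 0.9], [0, 0, 0, 0, 0, 1, 0.9]]

```text
t: 19.68
ee_pos: [595.3, 262.4, 210.6]
orientation: [-1.04, -2.964, 0.0]
ft_force: [-0.3, 0.1, -0.6]
width: 79.0
grasp_force: 0.0
```

Call:
step_arm:
  targets:
    - [[0, 0, 0, 0, 0, 1, 0.9], [0, 0, 0, 0, 0, 1, 0.9], [0, 0, 0, 0, 0, 1, 0.9], [0, 0, 0, 0, 0, 1, 0.9], [0, 0, 0, 0, 0, 1, 0.9]]

```text
t: 20.3
ee_pos: [595.3, 262.4, 210.6]
orientation: [-0.51, -3.1, 0.0]
ft_force: [0.1, -0.4, -0.2]
width: 79.2
grasp_force: 0.0
```

Call:
step_arm:
  targets:
    - [[0, 0, 0, 0, 0, 1, 0.9], [0, 0, 0, 0, 0, 1, 0.9], [0, 0, 0, 0, 0, 1, 0.9], [0, 0, 0, 0, 0, 1, 0.9], [0, 0, 0, 0, 0, 1, 0.9]]

```text
t: 20.92
ee_pos: [595.3, 262.4, 210.6]
orientation: [0.036, -3.141, 0.0]
ft_force: [0.4, -0.6, 0.1]
width: 79.2
grasp_force: 0.0
```

```bash
python3 st.py
```

```text
20.925 [595.32 262.42 210.61] tool y deg 91.32420577891078 [-1.e-04 -0.e+00 -1.e+00] 79.23759742318735 0.0 [ 0.4 -0.6  0.1] [ 0.4   0.71  1.66 -0.    0.77 -1.2 ]
```

Call:
step_arm:
  targets:
    - [[0, 0, 0, 0, 0, 0, 0.2], [0, 0, 0, 0, 0, 0, 0.2], [0, 0, 0, 0, 0, 0, 0.2], [0, 0, 0, 0, 0, 0, 0.2], [0, 0, 0, 0, 0, 0, 0.2]]

```text
t: 21.55
ee_pos: [595.3, 262.4, 210.7]
orientation: [-0.03, 3.141, 0.0]
ft_force: [-0.1, -0.2, -0.0]
width: 32.5
grasp_force: 0.0
```

Call:
step_arm:
  targets:
    - [[0, 0, 0, 0, 0, 0, 0.2], [0, 0, 1, 0, 0, 0, 0.2], [0, 0, 1, 0, 0, 0.7, 0.2], [-0.27, -0.72, 0, 0, 0, 0, 0.2], [-0.27, -0.72, 0, 0, 0, 0, 0.2]]

```text
t: 22.18
ee_pos: [567.9, 189.9, 311.3]
orientation: [-0.109, 3.139, 0.0]
ft_force: [0.7, 0.2, -1.6]
width: 29.8
grasp_force: 29.9
```

Call:
step_arm:
  targets:
    - [[-0.27, -0.72, 0, 0, 0, 0, 0.2], [-0.27, -0.72, 0, 0, 0, 0, 0.2], [-0.27, -0.72, 0, 0, 0, 0, 0.2], [-0.27, -0.72, 0, 0, 0, 0, 0.2], [-0.27, -0.72, 0, 0, 0, 0, 0.2]]

```text
t: 22.8
ee_pos: [500.1, 9.3, 310.6]
orientation: [0.107, -3.14, 0.0]
ft_force: [0.6, 0.2, -1.3]
width: 29.7
grasp_force: 29.9
```

Call:
step_arm:
  targets:
    - [[-0.28, -0.73, 0, 0, 0, 0, 0.2], [0, 0, -0.5, 0, 0, 0, 0.2], [0, 0, -0.5, 0, 0, 0, 0.2], [0, 0, -0.22, 0, 0, 0, 0.2], [0, 0, 0, 0, 0, 0, 0.2]]

```text
t: 23.42
ee_pos: [486.6, -26.0, 249.1]
orientation: [0.107, -3.138, -0.0]
ft_force: [0.1, -0.1, -1.5]
width: 29.7
grasp_force: 29.9
```

```bash
python3 st.py
```

```text
23.425 [486.64 -25.99 249.15] tool y deg 93.9181076304308 [-1.7e-03  1.0e-04 -1.0e+00] 29.736884542618014 29.931096732616425 [ 0.1 -0.1 -1.5] [-0.08  0.48  2.02  0.    0.64 -1.72]
```

Call:
step_arm:
  targets:
    - [[0, 0, -0.05, 0, 0, 0.05, 0.2], [0, 0, -0.05, 0, 0, 0, 0.2], [0, 0, -0.05, 0, 0, 0, 0.2], [0, 0, -0.05, 0, 0, 0, 0.2], [0, 0, -0.02, 0, 0, 0, 0.2]]

```text
t: 24.05
ee_pos: [486.8, -26.1, 238.5]
orientation: [0.113, -3.139, -0.0]
ft_force: [0.0, -0.1, -2.0]
width: 29.7
grasp_force: 29.9
```

It entered cleanly. I continue to the floor.

Call:
step_arm:
  targets:
    - [[0, 0, -0.07, 0, 0, 0, 0.2], [0, 0, -0.07, 0, 0, 0, 0.2], [0, 0, -0.07, 0, 0, 0, 0.2], [0, 0, -0.07, 0, 0, 0, 0.2], [0, 0, -0.06, 0, 0, 0, 0.2]]

```text
t: 24.68
ee_pos: [486.8, -26.1, 221.4]
orientation: [0.113, -3.139, -0.0]
ft_force: [0.4, 1.0, -2.4]
width: 29.8
grasp_force: 29.9
```

Foot is about 1 mm above the floor. I release it, stay 0.3 s, then lift.

Call:
step_arm:
  targets:
    - [[0, 0, -0.01, 0, 0, 0, 0.2], [0, 0, 0, 0, 0, 0, 0.5], [0, 0, 0, 0, 0, 0, 0.5], [0, 0, 0, 0, 0, 0, 0.5], [0, 0, 0.5, 0, 0, 0, 0.5]]

```text
t: 25.3
ee_pos: [486.2, -26.0, 245.4]
orientation: [0.113, -3.136, -0.001]
ft_force: [-0.0, -0.5, 0.4]
width: 44.1
grasp_force: 0.0
```

Call:
step_arm:
  targets:
    - [[0, 0, 1, 0, 0, 0, 0.5], [0, 0, 1, 0, 0, 0, 0.5], [0, 0, 1, 0, 0, 0, 0.5], [0, 0, 1, 0, 0, 0, 0.5], [0, 0, 0, 0, 0, 0, 0.5]]

```text
t: 25.92
ee_pos: [487.7, -26.1, 450.2]
orientation: [-0.112, 3.131, -0.002]
ft_force: [0.7, -0.1, -0.4]
width: 44.2
grasp_force: 0.0
```

Call:
step_arm:
  targets:
    - [[0, 1, 0, 0, 0, 0, 0.5], [0, 1, 0, 0, 0, 0, 0.5], [0, 1, 0, 0, 0, 0, 0.5], [0, 1, 0, 0, 0, 0, 0.5], [0, 0, 0, 0, 0, 0, 0.5]]

```text
t: 26.55
ee_pos: [486.3, 176.5, 444.9]
orientation: [0.119, -3.138, 0.0]
ft_force: [0.0, 0.3, -0.1]
width: 44.0
grasp_force: 0.0
```

```bash
python3 st.py; python3 - <<'E'
from h import *
d=[]
for n,c,s in(("top",(285,160,440,270),(465,330)),("scene",(260,110,380,240),(330,357))):
    snap(n,"c_"+n,c,1); d.append(cv2.resize(cv2.imread(f"pics/c_{n}.png"),s,interpolation=cv2.INTER_CUBIC))
H=357; cv2.imwrite("pics/c.png",np.hstack([cv2.copyMakeBorder(i,0,H-i.shape[0],0,0,0) for i in d]))
E
```

```text
26.55 [486.32 176.45 444.87] tool y deg 94.3416284489416 [-1.6e-03 -1.0e-04 -1.0e+00] 43.95763031083507 0.0 [ 0.   0.3 -0.1] [ 0.32  0.22  1.83  0.    1.1  -1.32]
```

View pics/c.png

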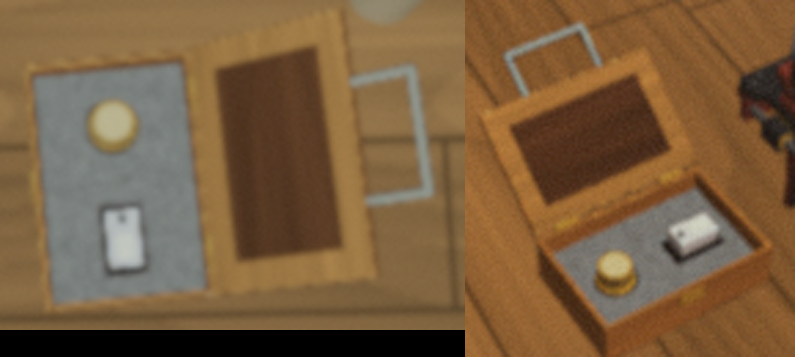

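Both parts are seated (top view: lens at (113,125), finder at (124,238)), and the lid still lies back with its bar mid at about (422,128) in the crop. I check the bar's predicted position against the image.

```bash
python3 - <<'E'
from h import *
print(px2w("top",425.7,202.8,186), w2px("scene",[555.5,-256.8,185.7]))
E
```

```text
[ 556.45014124 -261.69848309  186.        ] [[288.64287807 124.63357646]]
```

Call:
step_arm:
  targets:
    - [[0.14, -0.87, 0, 0, 0, 0, 0.4], [0.14, -0.87, 0, 0, 0, 0, 0.4], [0.14, -0.87, 0, 0, 0, 0, 0.4], [0.14, -0.87, 0, 0, 0, 0, 0.4], [0.14, -0.87, 0, 0, 0, 0, 0.4]]

```text
t: 27.28
ee_pos: [521.2, -46.5, 445.7]
orientation: [0.11, -3.139, 0.0]
ft_force: [1.4, -0.8, -0.3]
width: 35.0
grasp_force: 0.0
```

Call:
step_arm:
  targets:
    - [[0.14, -0.87, 0, 0, 0, 0, 0.4], [0.14, -0.87, 0, 0, 0, 0, 0.4], [0.14, -0.87, 0, 0, 0, 0, 0.4], [0.14, -0.87, 0, 0, 0, 0, 0.4], [0.13, -0.86, 0, 0, 0, 0, 0.4]]

```text
t: 27.9
ee_pos: [555.2, -263.5, 445.6]
orientation: [0.109, -3.139, -0.001]
ft_force: [0.5, 0.6, 0.5]
width: 34.9
grasp_force: 0.0
```

Call:
step_arm:
  targets:
    - [[0, 0, 0, 0, 0, 0, 0.4], [0, 0, -0.3, 0, 0, 0, 0.4], [0, 0, -0.3, 0, 0, 0, 0.4], [0, 0, -0.3, 0, 0, 0, 0.4], [0, 0, -0.2, 0, 0, 0, 0.4]]

```text
t: 28.52
ee_pos: [556.2, -259.8, 389.7]
orientation: [0.114, -3.138, -0.001]
ft_force: [-0.2, -0.4, -0.4]
width: 35.1
grasp_force: 0.0
```

```bash
python3 st.py; python3 - <<'E'
from h import *
snap("scene","d",(250,60,380,200),4)
E
```

```text
28.525 [ 556.17 -259.84  389.66] tool y deg 94.16407194924298 [-1.4e-03  7.0e-04 -1.0e+00] 35.14494756986347 0.0 [-0.2 -0.4 -0.4] [-0.46  0.42  1.67  0.    1.05 -2.1 ]
```

View pics/d.png

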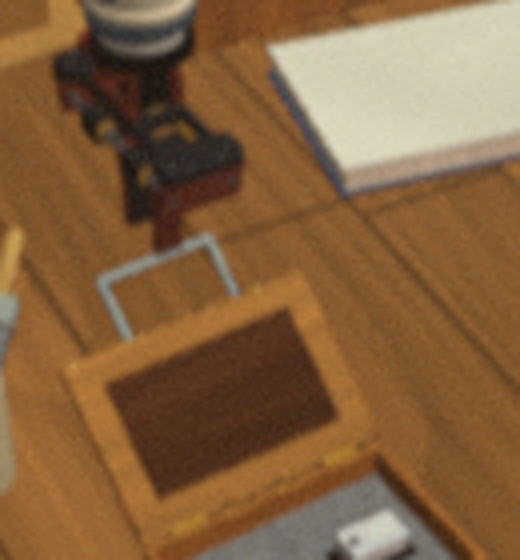

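The gripper is over the middle of the bar (near fingertip at (168,247), bar mid at about (155,257)), so I descend and grip.

Call:
step_arm:
  targets:
    - [[0, 0.03, -0.2, 0, 0, 0, 0.4], [0, 0, -0.2, 0, 0, 0, 0.4], [0, 0, -0.2, 0, 0, 0, 0.4], [0, 0, -0.15, 0, 0, 0, 0.4], [0, 0, 0, 0, 0, 0, 0.4]]

```text
t: 29.2
ee_pos: [556.1, -259.1, 352.9]
orientation: [0.113, -3.138, -0.001]
ft_force: [0.2, -0.1, -0.7]
width: 35.0
grasp_force: 0.0
```

Call:
step_arm:
  targets:
    - [[0, 0, 0, 0, 0, 0, 0], [0, 0, 0, 0, 0, 0, 0], [0, 0, 0, 0, 0, 0, 0], [0, 0, 0, 0, 0, 0, 0], [0, 0, 0, 0, 0, 0, 0]]

```text
t: 29.82
ee_pos: [556.4, -257.8, 353.9]
orientation: [0.112, -3.139, -0.005]
ft_force: [0.0, 8.6, 3.1]
width: 7.1
grasp_force: 30.0
```

```bash
python3 st.py
```

```text
29.825 [ 556.36 -257.76  353.95] tool y deg 94.09868133502779 [-3.0e-04  2.9e-03 -1.0e+00] 7.126316661527386 29.991186261177063 [0.  8.6 3.1] [-0.45  0.47  1.69  0.    0.98 -2.1 ]
```

```bash
python3 - <<'E'
import numpy as np
n=25; s=np.linspace(0,1,n+1); s=s*s*(3-2*s); th=2.5+(np.pi/2-2.5)*s
P=np.c_[200*np.cos(th),200*np.sin(th)]; W=np.c_[-.0719*P[:,0],.9974*P[:,0],P[:,1]]/50
W=W-W[0]; W=W.round(2); D=np.diff(W,axis=0).round(2)
for i in range(0,n,5): print([[*r.tolist(),0,0,0,0] for r in D[i:i+5]])
E
```

```text
[[-0.0, 0.01, 0.01, 0, 0, 0, 0], [0.0, 0.03, 0.04, 0, 0, 0, 0], [-0.01, 0.05, 0.07, 0, 0, 0, 0], [0.0, 0.07, 0.08, 0, 0, 0, 0], [-0.01, 0.09, 0.1, 0, 0, 0, 0]]
[[-0.01, 0.1, 0.11, 0, 0, 0, 0], [0.0, 0.12, 0.12, 0, 0, 0, 0], [-0.01, 0.14, 0.12, 0, 0, 0, 0], [-0.02, 0.16, 0.13, 0, 0, 0, 0], [-0.01, 0.17, 0.12, 0, 0, 0, 0]]
[[-0.01, 0.18, 0.12, 0, 0, 0, 0], [-0.01, 0.19, 0.11, 0, 0, 0, 0], [-0.02, 0.2, 0.1, 0, 0, 0, 0], [-0.01, 0.2, 0.09, 0, 0, 0, 0], [-0.02, 0.2, 0.07, 0, 0, 0, 0]]
[[-0.01, 0.2, 0.07, 0, 0, 0, 0], [-0.02, 0.2, 0.05, 0, 0, 0, 0], [-0.01, 0.18, 0.03, 0, 0, 0, 0], [-0.01, 0.17, 0.03, 0, 0, 0, 0], [-0.01, 0.15, 0.02, 0, 0, 0, 0]]
[[-0.01, 0.13, 0.01, 0, 0, 0, 0], [-0.01, 0.11, 0.0, 0, 0, 0, 0], [-0.01, 0.08, 0.01, 0, 0, 0, 0], [0.0, 0.05, 0.0, 0, 0, 0, 0], [0.0, 0.02, 0.0, 0, 0, 0, 0]]
```

Call:
step_arm:
  targets:
    - [[0, 0.01, 0.01, 0, 0, 0, 0], [0, 0.03, 0.04, 0, 0, 0, 0], [-0.01, 0.05, 0.07, 0, 0, 0, 0], [0, 0.07, 0.08, 0, 0, 0, 0], [-0.01, 0.09, 0.1, 0, 0, 0, 0]]

```text
t: 30.45
ee_pos: [555.4, -245.9, 368.1]
orientation: [0.113, -3.139, -0.002]
ft_force: [2.2, 3.3, -5.9]
width: 7.2
grasp_force: 30.0
```

Call:
step_arm:
  targets:
    - [[-0.01, 0.1, 0.11, 0, 0, 0, 0], [0, 0.12, 0.12, 0, 0, 0, 0], [-0.01, 0.14, 0.12, 0, 0, 0, 0], [-0.02, 0.16, 0.13, 0, 0, 0, 0], [-0.01, 0.17, 0.12, 0, 0, 0, 0]]

```text
t: 31.08
ee_pos: [552.8, -211.6, 399.2]
orientation: [-0.113, 3.14, -0.001]
ft_force: [1.4, 2.3, -5.2]
width: 7.0
grasp_force: 30.0
```

Forces are low and the bar is held, so I continue.

Call:
step_arm:
  targets:
    - [[-0.01, 0.18, 0.12, 0, 0, 0, 0], [-0.01, 0.19, 0.11, 0, 0, 0, 0], [-0.02, 0.2, 0.1, 0, 0, 0, 0], [-0.01, 0.2, 0.09, 0, 0, 0, 0], [-0.02, 0.2, 0.07, 0, 0, 0, 0]]

```text
t: 31.7
ee_pos: [549.4, -163.3, 424.3]
orientation: [-0.113, 3.138, -0.002]
ft_force: [-2.2, -2.6, 4.6]
width: 7.4
grasp_force: 30.0
```

Call:
step_arm:
  targets:
    - [[-0.01, 0.2, 0.07, 0, 0, 0, 0], [-0.02, 0.2, 0.05, 0, 0, 0, 0], [-0.01, 0.18, 0.03, 0, 0, 0, 0], [-0.01, 0.17, 0.03, 0, 0, 0, 0], [-0.01, 0.15, 0.02, 0, 0, 0, 0]]

```text
t: 32.33
ee_pos: [546.1, -117.9, 433.7]
orientation: [0.113, -3.139, -0.0]
ft_force: [-4.1, -2.3, 3.6]
width: 6.9
grasp_force: 30.0
```

```bash
python3 st.py
```

```text
32.325 [ 546.12 -117.86  433.69] tool y deg 94.12244666539404 [-3.e-04  0.e+00 -1.e+00] 6.935940106386782 30.022952556610107 [-4.1 -2.3  3.6] [-0.23  0.29  1.75 -0.    1.1  -1.88]
```

Call:
step_arm:
  targets:
    - [[-0.01, 0.13, 0.01, 0, 0, 0, 0], [-0.01, 0.11, 0, 0, 0, 0, 0], [-0.01, 0.08, 0.01, 0, 0, 0, 0], [0, 0.05, 0, 0, 0, 0, 0], [0, 0.03, 0, 0, 0, 0, 0]]

```text
t: 32.95
ee_pos: [544.7, -98.2, 434.3]
orientation: [0.113, -3.139, -0.0]
ft_force: [-5.1, -1.0, 5.7]
width: 7.0
grasp_force: 30.0
```

Call:
step_arm:
  targets:
    - [[0, 0, 0, 0, 0, 0, 0], [0, 0, 0, 0, 0, 0, 0], [0, 0, 0, 0, 0, 0, 0], [0, 0, 0, 0, 0, 0, 0], [0, 0, 0, 0, 0, 0, 0]]

```text
t: 33.58
ee_pos: [544.7, -98.4, 434.3]
orientation: [0.113, -3.139, -0.001]
ft_force: [-5.1, -1.5, 5.7]
width: 6.8
grasp_force: 30.0
```

```bash
python3 st.py; python3 - <<'E'
from h import *
snap("scene","e",(250,60,380,230),3.4)
E
```

```text
33.575 [544.66 -98.38 434.3 ] tool y deg 94.1056209011699 [-7.e-04  4.e-04 -1.e+00] 6.771251559127984 30.021823346614838 [-5.1 -1.5  5.7] [-0.2   0.28  1.76  0.    1.1  -1.84]
```

View pics/e.png

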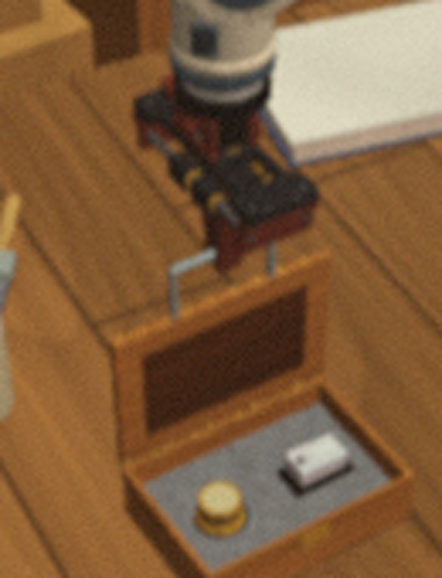

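The lid stands upright with its bar in the fingers, both parts are seated, and the gripper is 1–2 mm from directly above the hinge (14 mm allowed). I hand in.

```bash
python3 -c "
from h import *
print(ctrl.close_job())"
```

```text
the job is handed in; nothing more can be done
None
```

The job is handed in at about 34 s: the lens and viewfinder looked seated in their matching pockets and the lid was held upright at rest by its bar. No verdict came back, and the bottle, jar and brush were never approached.

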